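# Cover the olive pans at closing time

### The arm

A 7-joint arm with a two-finger parallel gripper is mounted at the origin on the work surface. World frame = base frame: x ahead of the robot, y to its left, z up, the work surface at z = 0. Lengths are in mm, angles in degrees, forces in N, time in s.
With the tool pointing down it reaches from about 425 to 925 mm from the base axis. Payload 6.8 kg.
Tool frame: the origin (TCP) lies at the very end of the fingers, on their centre line; the grasp point (between the pads) lies behind it (env.hold_point_z is the z of the grasp point in the tool frame, in mm); z points along the fingers, y is the direction in which the jaws open and shut (so a half turn about z gives the same grasp; the last joint's range is limited). The gripper opens to 85 mm and grips with 20 to 120 N. Pads are 22 mm wide; open, the fingers measure 114 mm over their backs; the gripper's body (76 mm by 85 mm) begins 54 mm behind the grasp point. The pads swing forward as they close: fully open they stand 13 mm farther back than shut.
Start: joints at [-76.61, 27.33, 1.283, 89.118, -0.659, 63.558, -4.761], TCP at [226.246, 635.972, 231.308] pointing down, gripper open.
Joint ranges: [-169.35, 169.35], [-19.33, 120.38], [-80.79, 83.38], [13.8, 139.57], [-78.32, 258.32], [9.67, 109.79], [-169.56, 169.56]. Speed limits (degrees/s): [136.94, 136.94, 180, 180, 180, 180, 180].

### API

Orientations are given as [roll, pitch, yaw] about the fixed x, y, z axes, in that order (R = Rz(yaw) Ry(pitch) Rx(roll)).
In Python, from rig import env, viewer, finder gives the robot as it stands.
- The arm moves only by the tool send_rows, never from a script. Its argument "series" is a list of rows, each a list of 4 numbers: the shift along the world's x, y, z in units of 30 mm (1.0 is 30 mm), then the turn about the world's z in units of 5 degrees (1.0 is 5 degrees). A call has 1 to 8 rows; each row is the pose to reach, as a shift and turn from the pose commanded when the call began; what a row does not reach only later rows make up. A row lasts 1/10 s, in which the tool goes at most 50 mm and 8.59 degrees, less where a joint would pass 70% of its speed; a pose out of reach is approached as far as the arm can. A call with a gripper value outside its range is refused whole. "grip" is the closure, from 0 (fully open) to 1 (shut), set as the call begins (left out, the last holds). The fingers move at their own pace and stop on an object; "grip_force" is the grip in N (left out, the last holds). Time passes only in rows, so rows that repeat a pose let the fingers close. It gives the time, the measured TCP pose, the force and the opening at its end, in the units of the state.
- env.observe(): the state, without advancing time (a new reading comes with each control period).
- viewer.camera(name): name is "scene" or "top"; returns a dict with "pixels" (384x512x3 uint8, blue, green, red), "fx", "fy", "cx", "cy" (pixels), "k1" (the pictures are not rectified: a ray, as slopes to the right and down, at radius r is drawn at 1 + k1 r^2 times it, then the intrinsics apply), "xyz" and "rotation" of the camera in the world. Camera axes: x right, y down, z forward; pixel columns grow to the right and rows downward; lengths in mm; the calibration is good to about 2 mm. A picture is of the moment at which its call begins. There is no depth.
- env.finish_job(): hands the job in, once; it reports no verdict.
Trained networks look in the newest picture that a camera, given by its name, has taken for a name from the list of things; names that differ only in an ending like _2 or _b are one class to them, and where a whole thing is asked for, a point or a joint stands for the part that bears it (a point fixed in the world has none). Each returns a list of dicts, best first, with "p" (0 to 1); they miss things now and then, are a little off and sometimes report something else, mostly with a low value. They report only what shows in the picture. A call takes as long as a camera call. They do not tell look-alikes from the thing itself.
- finder.boxes_of(target, camera): "bbox" ([centre column, centre row, width, height] in pixels, round what is visible of it).
- finder.cut_out(target, camera): "mask" (384x512 bool, what is visible of it) and "bbox" ([centre column, centre row, width, height] in pixels, round what is visible of it).
The state is a dict: "clock": time; "joints": joint angles; "joint_vel": joint speeds; "joint_torque": joint torques, N m; "tcp_pos": TCP position; "tcp_rot": TCP orientation; "force": force on the tool from outside, world axes, zero at the start; "wrist_torque": the same for the moment, N m; "finger_gap": opening from 0.0 (shut) to 1.0 (fully open).
Only numpy, scipy, OpenCV 4.12 (cv2) and the standard library are available. Lean on these libraries where they do the work, as an engineer would, in place of code of your own. Each camera call takes 0.05 s, during which the arm holds its last target.

### The job

Close up the olive stall for the night: cover each of the three pans with the steel lid that fits it, the large lid on the large pan, the notched lid on the pan with the spoon in it (the spoon stays and its shaft comes out through the notch), and the plain small lid on the other small pan. Each lid must sit down flat in its pan, rim on rim; set the lids down, do not drop them. Leave the jar, the oil bottle and the scoop where they are.

Things in the scene. Friction and masses are not known exactly. Their poses are not given: they have to be found in the camera images.
- lid_notched_grip (a point): Small steel lid, 176 (x) x 108 mm. Flat rim 20 mm wide; the middle (136 x 68 mm) is dished 10 mm below the rim's underside; lies on its dish, right way up. On top a bridge handle: bar 100 (x) x 12 (y) x 12 mm (z), 22 mm clear below it. This point: centre of the bar, mid-lid, 30 mm above the lid's underside. Spoon notch 36 mm wide, 34 deep, in the middle of the short edge at +x. 250 g.
- lid_small_grip (a point): Small plain (no notch) steel lid, 176 (x) x 108 mm. Flat rim 20 mm wide; the middle (136 x 68 mm) is dished 10 mm below the rim's underside; lies on its dish, right way up. On top a bridge handle: bar 100 (x) x 12 (y) x 12 mm (z), 22 mm clear below it over the dish floor. This point: centre of the bar, mid-lid, 30 mm above the lid's underside. 250 g.
- lid_large_grip (a point): Large plain (no notch) steel lid, 176 (x) x 162 mm. Flat rim 20 mm wide; the middle (136 x 122 mm) is dished 10 mm below the rim's underside; lies on its dish, right way up. On top a bridge handle: bar 100 (x) x 12 (y) x 12 mm (z), 22 mm clear below it over the dish floor. This point: centre of the bar, mid-lid, 30 mm above the lid's underside. 350 g.
- pan_spoon_mouth (a point): Small steel pan of olives, upright, immovable. Rim outside 176 (x) x 108 mm, 12 mm wide; opening 152 x 84 mm. This point: middle of the mouth at rim top, 65 mm above the table. Lid seated (8 mm play all round): its bar centre is 20 mm above this point. Spoon: 6 mm shaft crosses rim level at x = 72, y = 0 (mm) and leans out over the +x rim (1.4 up per 1 out) to x = 154, 188 mm above the table.
- pan_small_mouth (a point): Small steel pan of olives, upright, immovable. Rim outside 176 (x) x 108 mm, 12 mm wide; opening 152 x 84 mm. This point: middle of the mouth at rim top, 65 mm above the table. Lid seated (8 mm play all round): its bar centre is 20 mm above this point. No spoon in it. Olives reach 52 mm above the table.
- pan_large_mouth (a point): Large steel pan of olives, upright, immovable. Rim outside 176 (x) x 162 mm, 12 mm wide; opening 152 x 138 mm. This point: middle of the mouth at rim top, 65 mm above the table. Lid seated (8 mm play all round): its bar centre is 20 mm above this point. No spoon in it. Olives reach 52 mm above the table.
- jar_mid (a point): Bystander: preserve jar with a yellow cap, 90 mm across, 130 mm high; this point is its centre half-way up.
- oil_bottle_mid (a point): Bystander: oil bottle with a green cap, 72 mm across, 200 mm high; this point is its centre half-way up.
- scoop_mid (a point): Bystander: red plastic hand scoop lying on the table, 230 mm long, 80 mm wide, 40 mm high; this point is the middle of its bowl, 18 mm above the table; its mouth points to +x of the point and its handle to -x.
Things that resemble listed ones, but are neither listed nor needed, are in the scene too. Leave any purple look-alike of the part that bears lid_notched_grip alone. What is shaped like the part that bears lid_small_grip but yellow is not meant.

How it is judged:
By the outcome, as a careful person would: the job done as asked, in the order asked, and still so for the second after the job is handed in, with the robot touching nothing.
It also fails if it takes over 96 s, if anything falls off the work surface, if the arm or the gripper's body presses on something with over 40 N, if the wrist force passes 120 N, or if a joint passes its speed limit or range.

## Working session

There is one attempt and no reset: what is moved stays moved. The work goes in short steps, Python scripts to look and compute and a tool call to move; the robot and the scene stay as the last step left them, time stands still between calls to the robot, and variables do not carry over. Pictures are saved under pics/ and viewed, and the job is handed in when it is done.

Besides the shell and the picture viewer there is one more tool, called after "Call:" by a JSON object that holds its "fn" and its "kwargs", one argument or row to a line. send_rows: Moves the arm, as the interface text tells. Its arguments: {"type":"object","properties":{"series":{"type":"array"},"grip":{"type":"number"},"grip_force":{"type":"number"}},"required":["series"]}

```bash
mkdir -p pics; ls; python3 - <<'E'
from rig import env, viewer, finder
import cv2
print(env.observe(), env.hold_point_z)
for n in ["scene","top"]:
    c=viewer.camera(n); cv2.imwrite(f"pics/{n}0.png",cv2.resize(c["pixels"],(800,600),interpolation=cv2.INTER_CUBIC))
    print(n,{k:v for k,v in c.items() if k!="pixels"})
E
```

```text
pics
{'clock': 0.0, 'joints': array([-76.61070136,  27.37605068,   1.28071157,  89.17869453,
        -0.65962369,  63.55912462,  -4.75899199]), 'joint_vel': array([-0.00827577, -0.00272473,  0.09572081,  0.01550788, -0.03625324,
       -0.02072643, -0.00298254]), 'joint_torque': array([-6.31594794e-04, -5.96453619e+01,  1.60765328e+00, -2.81199324e+01,
        1.24118550e-02,  9.16584424e-03,  7.85843241e-06]), 'tcp_pos': array([226.05762465, 635.38038181, 230.32016885]), 'tcp_rot': array([-1.79893754e+02,  7.63646875e-03,  1.60419575e+02]), 'force': array([-0.26018094, -1.01861587,  1.88692455]), 'wrist_torque': array([-0.00807051, -0.00880995, -0.05446822]), 'finger_gap': 1.0013821110872525} -18.700000000000003
scene {'fx': 405.32674223437147, 'fy': 405.32674223437147, 'cx': 254.3601879454488, 'cy': 197.92463500417858, 'k1': -0.1226409655368013, 'xyz': array([ 978.28185306, -435.88129174, 1130.70789409]), 'rotation': array([-143.51282926,   -0.71131412,   48.63808797])}
top {'fx': 406.5091858668927, 'fy': 406.5091858668927, 'cx': 254.67638090420556, 'cy': 191.88793439052424, 'k1': -0.041386104637831614, 'xyz': array([  96.85538734,   78.27317374, 1480.77823625]), 'rotation': array([-167.48340652,   -0.20830071,  -90.39487455])}
```

View pics/scene0.png

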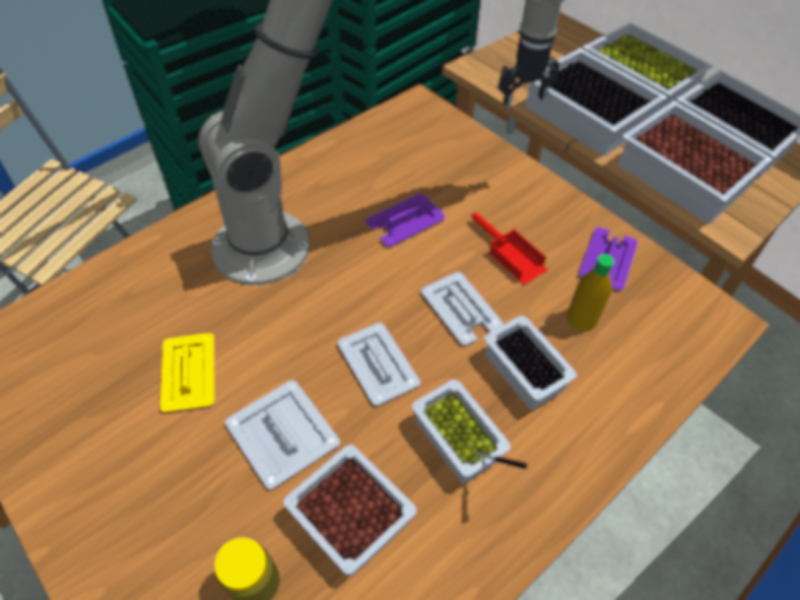

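View pics/top0.png

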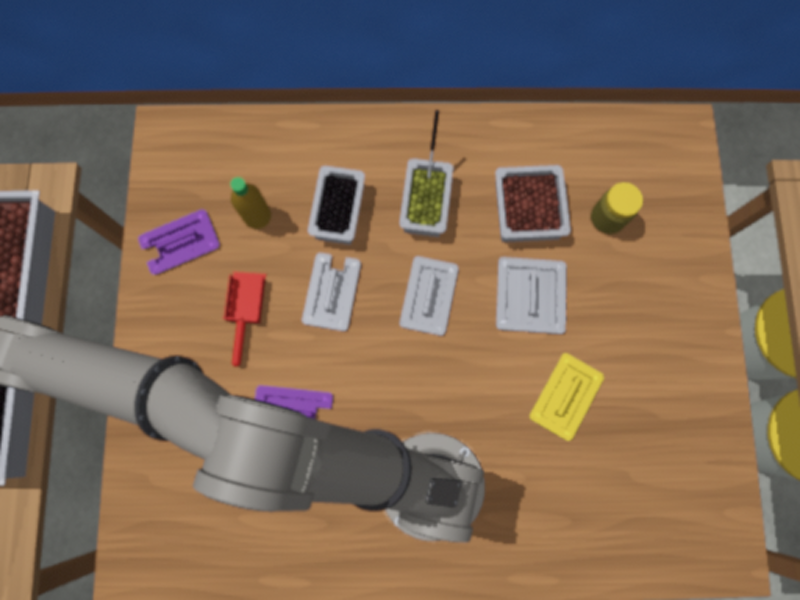

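```bash
cat > h.py <<'E'
import numpy as np, cv2
from scipy.spatial.transform import Rotation as Ro
def cam(c):
    R=Ro.from_euler('xyz',c["rotation"],degrees=True).as_matrix(); return R,np.array(c["xyz"])
def ray(c,px):
    R,t=cam(c); d=np.array([(px[0]-c["cx"])/c["fx"],(px[1]-c["cy"])/c["fy"]])
    u=d.copy()
    for _ in range(20): u=d/(1+c["k1"]*(u@u))
    return t,R@np.array([u[0],u[1],1])
def onz(c,px,z):
    t,v=ray(c,px); return t+v*(z-t[2])/v[2]
def proj(c,P):
    R,t=cam(c); q=(np.atleast_2d(P)-t)@R; s=q[:,:2]/q[:,2:]
    s=s*(1+c["k1"]*(s**2).sum(1,keepdims=True))
    return s*[c["fx"],c["fy"]]+[c["cx"],c["cy"]]
E
python3 - <<'E'
from rig import env, viewer, finder
from h import *
import pickle
zs=dict(lid_notched_grip=10,lid_small_grip=10,lid_large_grip=10,pan_spoon_mouth=65,pan_small_mouth=65,pan_large_mouth=65,jar_mid=65,oil_bottle_mid=100,scoop_mid=18)
for n in ["top","scene"]:
    c=viewer.camera(n)
    pickle.dump(c,open(f"{n}0.pkl","wb"))
    for k,z in zs.items():
        for d in finder.boxes_of(k,n)[:4]:
            if d["p"]>.15: print(n,k,round(d["p"],2),np.round(d["bbox"]),np.round(onz(c,d["bbox"][:2],z)))
E
```

```text
top lid_notched_grip 0.65 [213. 186.  34.  53.] [446. 226.  10.]
top lid_notched_grip 0.64 [114. 156.  53.  41.] [568. 604.  10.]
top lid_notched_grip 0.55 [188. 257.  50.  23.] [185. 310.  10.]
top lid_small_grip 0.77 [275. 189.  38.  50.] [434.  -3.  10.]
top lid_small_grip 0.74 [364. 254.  48.  54.] [ 193. -320.   10.]
top lid_large_grip 0.72 [340. 190.  46.  49.] [ 430. -248.   10.]
top pan_spoon_mouth 0.74 [274. 113.  32.  73.] [711.  -2.  65.]
top pan_small_mouth 0.63 [214. 131.  38.  49.] [644. 219.  65.]
top pan_large_mouth 0.6 [340. 130.  44.  50.] [ 645. -249.   65.]
top jar_mid 0.68 [397. 132.  36.  34.] [ 637. -460.   65.]
top oil_bottle_mid 0.93 [161. 128.  24.  33.] [641. 407. 100.]
top scoop_mid 0.94 [157. 205.  22.  61.] [374. 431.  18.]
scene lid_notched_grip 0.88 [262. 139.  53.  33.] [172. 331.  10.]
scene lid_notched_grip 0.86 [296. 197.  55.  47.] [456. 232.  10.]
scene lid_notched_grip 0.86 [390. 168.  32.  39.] [589. 595.  10.]
scene lid_small_grip 0.97 [121. 237.  33.  49.] [ 201. -308.   10.]
scene lid_small_grip 0.68 [244. 233.  50.  53.] [449.   5.  10.]
scene lid_small_grip 0.29 [301. 277.  75.  66.] [681.  31.  10.]
scene lid_large_grip 0.71 [178. 279.  74.  68.] [ 443. -252.   10.]
scene pan_spoon_mouth 0.93 [300. 278.  73.  67.] [696.   6.  65.]
scene pan_small_mouth 0.79 [338. 233.  59.  60.] [667. 202.  65.]
scene pan_small_mouth 0.67 [298. 198.  51.  44.] [487. 204.  65.]
scene pan_large_mouth 0.78 [223. 326.  85.  82.] [ 661. -249.   65.]
scene jar_mid 0.58 [159. 362.  43.  39.] [ 629. -437.   65.]
scene oil_bottle_mid 0.91 [378. 187.  25.  51.] [646. 413. 100.]
scene oil_bottle_mid 0.49 [159. 362.  44.  43.] [ 641. -436.  100.]
scene scoop_mid 0.87 [326. 160.  49.  47.] [413. 434.  18.]
```

The scene camera shows, from right to left, the small black-olive pan, the spoon pan and the large red-olive pan. Behind them lie the notched lid (scene 296,197), the plain small lid (244,233) and the large lid (178,279), all steel. The purple notched look-alikes are at scene (262,139) and (390,168), and the yellow small-lid look-alike is at (121,237); I'm leaving those alone.

Next I rectify the views to get precise poses.

```bash
cat > fit.py <<'E'
from h import *
import pickle
from scipy.optimize import minimize
def rect(c,x0,x1,y0,y1,z,s=1.0):
    # image: rows = decreasing x, cols = decreasing y
    xs=np.arange(x1,x0,-s); ys=np.arange(y1,y0,-s)
    X,Y=np.meshgrid(xs,ys,indexing='ij'); P=np.stack([X.ravel(),Y.ravel(),np.full(X.size,z)],1)
    p=proj(c,P).astype(np.float32).reshape(X.shape+(2,))
    return cv2.remap(c["pixels"],p[...,0],p[...,1],cv2.INTER_CUBIC)
E
python3 - <<'E'
from fit import *
for n in ["top","scene"]:
    c=pickle.load(open(f"{n}0.pkl","rb"))
    a=rect(c,330,560,-360,340,10); b=rect(c,540,760,-360,340,65)
    im=np.vstack([b,a]); 
    cv2.imwrite(f"pics/rect_{n}.png",im); print(im.shape)
E
```

```text
(450, 700, 3)
(450, 700, 3)
```

View pics/rect_top.png

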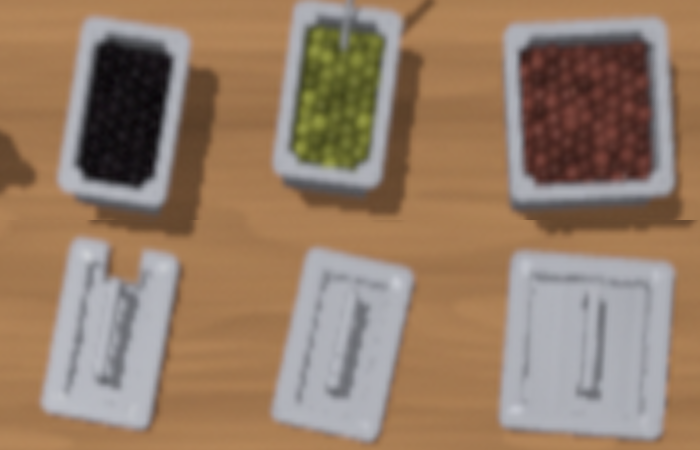

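View pics/rect_scene.png

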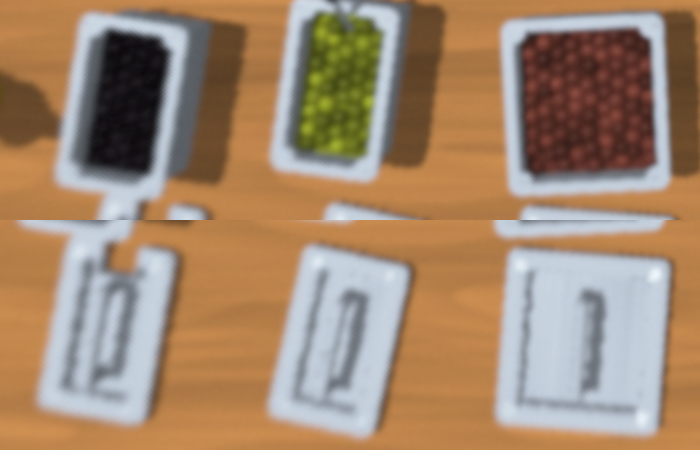

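```bash
cat >> fit.py <<'E'
def pts(W,H,off,n=50):
    """points on rect perimeter offset inwards by off, excl corners"""
    w,h=W/2-off,H/2-off; t=np.linspace(-1,1,n)*.85
    return np.concatenate([np.stack([t*w,0*t+h],1),np.stack([t*w,0*t-h],1),np.stack([0*t+w,t*h],1),np.stack([0*t-w,t*h],1)])
def edge(c,x,y,a,z,W,H,kind,ch=None):
    ch=c["pixels"][...,0].astype(np.float32)
    R=np.array([[np.cos(a),-np.sin(a)],[np.sin(a),np.cos(a)]])
    def m(off):
        q=pts(W,H,off)@R.T+[x,y]; p=proj(c,np.c_[q,np.full(len(q),z)]).astype(np.float32)
        return cv2.remap(ch,p[:,0:1],p[:,1:2],cv2.INTER_LINEAR).mean()
    if kind=="lid": return np.mean([m(o) for o in (2,5,8)])-np.mean([m(-o) for o in (2,5,8)])
    return np.mean([m(o) for o in (2,4,6,8,10)])-.5*np.mean([m(-o) for o in (2,5,8)])-.5*np.mean([m(o) for o in (14,17,20)])
def fit(cs,x,y,z,W,H,kind,a0=0,wide=True):
    f=lambda q:-sum(edge(c,q[0],q[1],q[2]/60,z,W,H,kind) for c in cs)
    best=None
    for a in ((-12,-6,0,6,12) if wide else (0,)):
        r=minimize(f,[x,y,(a0+a)*np.pi/180*60],method="Nelder-Mead",options=dict(initial_simplex=np.array([[x,y,0],[x+10,y,0],[x,y+10,0],[x,y,8]])+[0,0,np.radians(a0+a)*60],xatol=.05,fatol=.01))
        if best is None or r.fun<best.fun: best=r
    q=best.x; return np.round([q[0],q[1],np.degrees(q[2]/60),-best.fun],1)
T=[("lid_notched",445,228,12,176,108,"lid"),("lid_small",440,0,12,176,108,"lid"),("lid_large",435,-248,12,176,162,"lid"),
("pan_small",650,215,65,176,108,"pan"),("pan_spoon",665,0,65,176,108,"pan"),("pan_large",650,-247,65,176,162,"pan")]
E
python3 - <<'E'
from fit import *
c={n:pickle.load(open(f"{n}0.pkl","rb")) for n in ("top","scene")}
for n,x,y,z,W,H,k in T:
    print(n,fit([c["top"]],x,y,z,W,H,k),fit([c["scene"]],x,y,z,W,H,k),fit(list(c.values()),x,y,z,W,H,k))
E
```

```text
lid_notched [446.4 230.5 -10.6  74.4] [450.4 233.1 -10.9  76.5] [448.  231.9 -10.4 145. ]
lid_small [435.6  -1.6 -12.7  77.3] [439.9   1.4 -12.9 106.8] [ 4.380e+02  3.000e-01 -1.280e+01  1.748e+02]
lid_large [ 435.2 -245.9   -4.3   75.9] [ 438.9 -242.3   -4.5  110.1] [ 437.4 -243.6   -4.4  176.5]
pan_small [649.4 216.2  -9.2  84. ] [654.  219.6  -9.2  93.3] [651.9 218.   -9.2 164.4]
pan_spoon [667.2   3.   -7.8  77.9] [671.5   6.1  -7.9 100.8] [669.8   4.5  -7.8 167.7]
pan_large [ 651.3 -247.9    2.6   75.8] [ 655.6 -245.3    2.7  116.4] [ 654.1 -246.2    2.6  181.3]
```

Call:
{"fn": "send_rows", "kwargs": {
  "series": [
    [7.8, -7.9, 0, 1.5],
    [7.8, -7.9, 0, 3],
    [7.8, -7.9, 0, 3],
    [7.8, -7.9, 0, 3],
    [7.8, -7.9, 0, 3],
    [7.8, -7.9, 0, 3],
    [7.8, -7.9, 0, 3],
    [7.8, -7.9, 0, 3]
  ],
  "grip": 0.5,
  "grip_force": 60
}}

```text
clock: 1.9
tcp_pos: [465.3, 393.2, 231.6]
tcp_rot: [-179.9, 0.2, 174.9]
force: [0.3, 0.3, -0.3]
finger_gap: 0.503
```

Call:
{"fn": "send_rows", "kwargs": {
  "series": [
    [1.3, -13.3, 0, 0],
    [1.3, -13.3, 0, 0],
    [1.3, -13.3, 0, 0],
    [1.3, -13.3, 0, 0],
    [1.3, -13.3, 0, 0],
    [1.3, -13.3, 0, 0],
    [1.3, -13.3, 0, 0],
    [1.3, -13.3, 0, 0]
  ]
}}

```text
clock: 2.7
tcp_pos: [499.1, -0.2, 231.7]
tcp_rot: [180.0, 0.1, 175.5]
force: [0.8, -0.2, 0.2]
finger_gap: 0.501
```

Call:
{"fn": "send_rows", "kwargs": {
  "series": [
    [-2, -8.1, 0, 0],
    [-2, -8.1, 0, 0],
    [-2, -8.1, 0, 0],
    [-2, -8.1, 0, 0],
    [-2, -8.1, 0, 0],
    [-2, -8.1, 0, 0],
    [-2, -8.1, 0, 0],
    [-2, -8.1, 0, 0]
  ]
}}

```text
clock: 3.5
tcp_pos: [439.9, -240.5, 231.2]
tcp_rot: [180.0, 0.0, 175.5]
force: [0.4, 0.7, 0.7]
finger_gap: 0.498
```

Call:
{"fn": "send_rows", "kwargs": {
  "series": [
    [0, 0, 0, 0],
    [0, 0, 0, 0],
    [0, 0, 0, 0]
  ]
}}

```text
clock: 3.8
tcp_pos: [439.6, -241.3, 231.3]
tcp_rot: [180.0, 0.0, 175.5]
force: [-0.4, 0.3, 0.1]
finger_gap: 0.499
```

Call:
{"fn": "send_rows", "kwargs": {
  "series": [
    [-0.08, -0.09, -1.5, 0],
    [-0.08, -0.09, -3, 0],
    [-0.08, -0.09, -4.5, 0],
    [-0.08, -0.09, -5.7, 0],
    [-0.08, -0.09, -5.7, 0],
    [-0.08, -0.09, -5.7, 0]
  ]
}}

```text
clock: 4.4
tcp_pos: [436.8, -244.8, 60.7]
tcp_rot: [180.0, -0.1, 175.4]
force: [0.2, -0.5, 0.9]
finger_gap: 0.496
```

```bash
cat > look.py <<'E'
import sys
from rig import env, viewer
from h import *
import pickle
tag,x,y,z=sys.argv[1],*map(float,sys.argv[2:5]); r=int(sys.argv[5]) if len(sys.argv)>5 else 60
ims=[]
for n in ("scene","top"):
    c=viewer.camera(n); pickle.dump(c,open(f"{n}_{tag}.pkl","wb"))
    u,v=proj(c,[x,y,z])[0].astype(int); im=c["pixels"][max(0,v-r):v+r,max(0,u-r):u+r]
    print(n,u-r,v-r,400/(2*r)); ims.append(cv2.resize(im,(400,400),interpolation=cv2.INTER_CUBIC))
cv2.imwrite(f"pics/look_{tag}.png",np.hstack(ims)); s=env.observe(); print(s["clock"],s["tcp_pos"],s["force"])
E
python3 look.py a 437 -244 30
```

```text
scene 118 213 3.3333333333333335
top 280 126 3.3333333333333335
4.5 [ 438.23350241 -245.50022191   62.23783668] [0.01654548 0.57361061 0.74706618]
```

View pics/look_a.png

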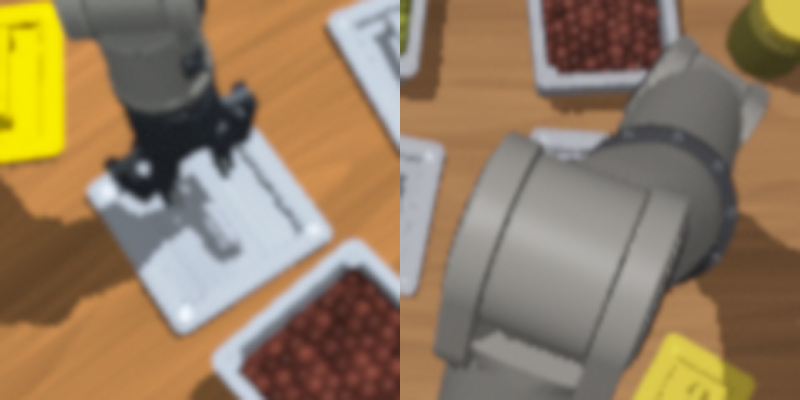

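The crop shows the open gripper straddling the handle of the large, un-notched steel lid (crop 205,220), with the large pan beside it.

Call:
{"fn": "send_rows", "kwargs": {
  "series": [
    [0, 0, -0.6, 0],
    [0, 0, -1.2, 0],
    [0, 0, -1.6, 0],
    [0, 0, -1.6, 0],
    [0, 0, -1.6, 0]
  ]
}}

```text
clock: 5.0
tcp_pos: [437.4, -245.2, 13.2]
tcp_rot: [-180.0, 0.1, 175.4]
force: [-0.2, 0.9, 0.4]
finger_gap: 0.501
```

Call:
{"fn": "send_rows", "kwargs": {
  "series": [
    [0, 0, 0, 0],
    [0, 0, 0, 0],
    [0, 0, 0, 0],
    [0, 0, 0, 0],
    [0, 0, 0, 0],
    [0, 0, 0, 0],
    [0, 0, 0, 0],
    [0, 0, 0, 0]
  ],
  "grip": 1,
  "grip_force": 60
}}

```text
clock: 5.8
tcp_pos: [437.3, -244.9, 13.2]
tcp_rot: [180.0, 0.1, 175.4]
force: [-1.5, 1.7, 6.5]
finger_gap: 0.124
```

Call:
{"fn": "send_rows", "kwargs": {
  "series": [
    [0, 0, 0.5, 0],
    [0, 0, 1.2, 0],
    [0, 0, 2.2, 0],
    [0, 0, 3.2, 0],
    [0, 0, 4, 0],
    [0, 0, 4, 0]
  ]
}}

```text
clock: 6.4
tcp_pos: [438.5, -245.7, 135.0]
tcp_rot: [-179.9, 0.3, 175.4]
force: [0.1, -0.3, -3.9]
finger_gap: 0.126
```

Call:
{"fn": "send_rows", "kwargs": {
  "series": [
    [1, 0, 0, 0.3],
    [2, 0, 0, 0.6],
    [3, -0.02, 0, 0.9],
    [4.2, -0.04, 0, 1.2],
    [5.4, -0.06, 0, 1.4],
    [6.4, -0.08, 0, 1.4],
    [7.2, -0.08, 0, 1.4],
    [7.2, -0.08, 0, 1.4]
  ]
}}

```text
clock: 7.2
tcp_pos: [655.3, -245.3, 129.6]
tcp_rot: [179.9, -0.0, -177.4]
force: [0.1, 0.3, -4.6]
finger_gap: 0.122
```

Call:
{"fn": "send_rows", "kwargs": {
  "series": [
    [0, 0, 0, 0],
    [0, 0, 0, 0],
    [0, 0, 0, 0]
  ]
}}

```text
clock: 7.5
tcp_pos: [651.4, -247.6, 131.8]
tcp_rot: [180.0, -0.1, -177.6]
force: [-0.2, 1.0, -3.9]
finger_gap: 0.124
```

```bash
python3 look.py b 653 -246 80 70
```

```text
scene 152 250 2.857142857142857
top 270 56 2.857142857142857
7.6 [ 652.02143669 -247.46967701  132.35055266] [ 0.43360184 -0.18679995 -3.7208311 ]
```

View pics/look_b.png

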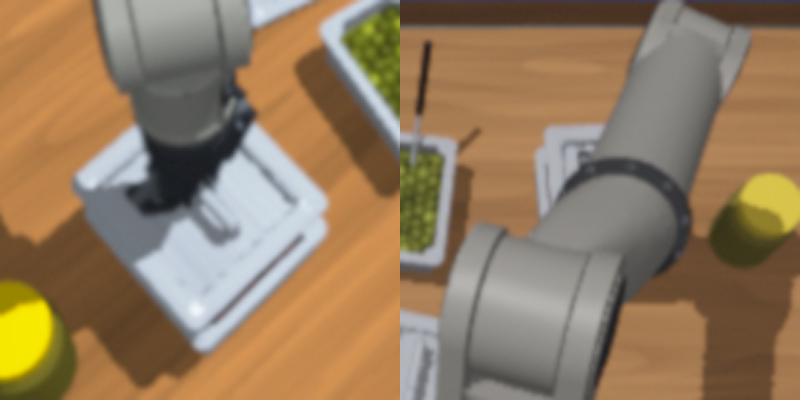

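```bash
python3 - <<'E'
from fit import *
c=pickle.load(open("scene_b.pkl","rb"))
for z in (128,131,134): print(fit([c],655,-246,z,176,162,"lid",2.6,False))
E
```

```text
[ 670.3 -247.6    3.5   62.3]
[ 650.9 -249.1    3.9   61.8]
[ 651.9 -249.7    3.9   62.2]
```

```bash
cat >> fit.py <<'E'
def fit2(c,x,y,z,W,H,a0,sel=None,init=None):
    """lid edge fit on selected sides/ranges in lid frame: sel=list of (side,lo,hi)"""
    ch=c["pixels"][...,0].astype(np.float32)
    def P(off):
        w,h=W/2-off,H/2-off; o=[]
        for s,lo,hi in sel:
            t=np.linspace(lo,hi,40)
            o.append({"+x":np.stack([0*t+w,t*h],1),"-x":np.stack([0*t-w,t*h],1),"+y":np.stack([t*w,0*t+h],1),"-y":np.stack([t*w,0*t-h],1)}[s])
        return np.concatenate(o)
    def f(q):
        a=q[2]/60; R=np.array([[np.cos(a),-np.sin(a)],[np.sin(a),np.cos(a)]])
        def m(off):
            k=P(off)@R.T+q[:2]; p=proj(c,np.c_[k,np.full(len(k),z)]).astype(np.float32)
            return cv2.remap(ch,p[:,0:1],p[:,1:2],cv2.INTER_LINEAR).mean()
        return -(np.mean([m(o) for o in (2,4,6)])-np.mean([m(-o) for o in (2,4,6)]))
    best=None
    for dx in (-4,4):
      for dy in (-4,4):
        q0=np.array([x+dx,y+dy,np.radians(a0)*60])
        r=minimize(f,q0,method="Nelder-Mead",options=dict(initial_simplex=q0+np.array([[0,0,0],[6,0,0],[0,6,0],[0,0,4]]),xatol=.05,fatol=.01))
        if best is None or r.fun<best.fun: best=r
    q=best.x; return np.round([q[0],q[1],np.degrees(q[2]/60),-best.fun],1)
E
python3 - <<'E'
from fit import *
c=pickle.load(open("scene_b.pkl","rb"))
S=[("+x",-.85,.85),("-y",-.2,.85),("+y",0,.85)]
for z in (128,131,134): print(fit2(c,653,-246,z,176,162,2.6,S))
c=pickle.load(open("scene0.pkl","rb")); print(fit2(c,439,-242,12,176,162,-4.4,S))
E
```

```text
[ 669.9 -246.4    3.3  100.1]
[ 670.7 -247.1    3.2  101.4]
[ 671.2 -247.7    3.2  102.5]
[ 439.9 -242.5   -4.2  107.4]
```

```bash
cat > ov.py <<'E'
import sys
from fit import *
# ov.py out pkl r  then groups x,y,a,z,W,H
out,pk,r=sys.argv[1],sys.argv[2],int(sys.argv[3]); c=pickle.load(open(pk,"rb"))
gs=[list(map(float,g.split(","))) for g in sys.argv[4:]]
u0,v0=proj(c,[gs[0][0],gs[0][1],gs[0][3]])[0].astype(int)-r; u0=max(u0,0);v0=max(v0,0)
k=600/(2*r); im=cv2.resize(c["pixels"][v0:v0+2*r,u0:u0+2*r],None,fx=k,fy=k,interpolation=cv2.INTER_CUBIC)
for g,col in zip(gs,[(0,0,255),(0,255,0),(255,0,255)]):
    x,y,a,z,W,H=g; a=np.radians(a); q=np.array([[1,1],[1,-1],[-1,-1],[-1,1]])*[W/2,H/2]
    q=q@np.array([[np.cos(a),-np.sin(a)],[np.sin(a),np.cos(a)]]).T+[x,y]
    p=(proj(c,np.c_[q,[z]*4])-[u0,v0]+.5)*k
    cv2.polylines(im,[p.round().astype(int)],True,col,1)
cv2.imwrite(out,im)
E
python3 ov.py pics/ovb.png scene_b.pkl 50 655,-244.5,2.6,131,176,162 655.6,-245.3,2.7,65,176,162
```

```text
(no output)
```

View pics/ovb.png

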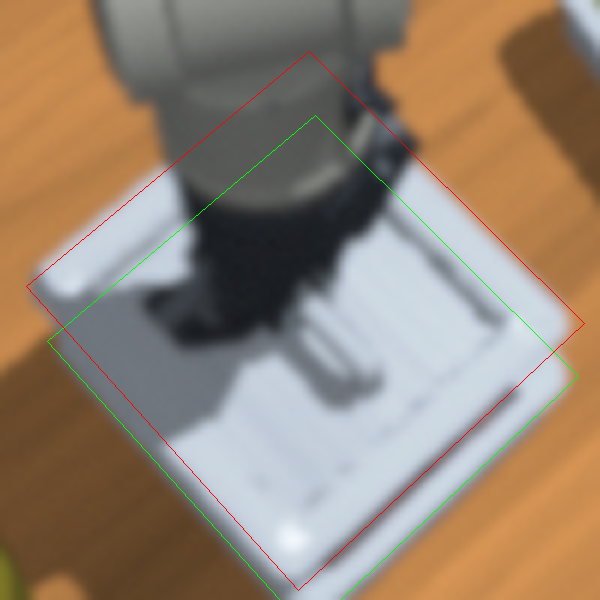

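Lid (held level) sits about 2 mm short of the pan in x and 1–2 mm in y. I'll correct that and descend.

Call:
{"fn": "send_rows", "kwargs": {
  "series": [
    [0.07, 0.04, -0.5, 0],
    [0.07, 0.04, -1, 0],
    [0.07, 0.04, -1.5, 0],
    [0.07, 0.04, -1.8, 0],
    [0.07, 0.04, -1.9, 0],
    [0.07, 0.04, -1.9, 0],
    [0.07, 0.04, -1.9, 0]
  ]
}}

```text
clock: 8.3
tcp_pos: [655.3, -246.3, 75.8]
tcp_rot: [-180.0, 0.0, -177.6]
force: [-1.0, 0.7, -2.7]
finger_gap: 0.128
```

Call:
{"fn": "send_rows", "kwargs": {
  "series": [
    [0, 0, -0.05, 0],
    [0, 0, -0.1, 0],
    [0, 0, -0.15, 0],
    [0, 0, -0.2, 0],
    [0, 0, -0.2, 0],
    [0, 0, -0.2, 0]
  ]
}}

```text
clock: 8.9
tcp_pos: [654.8, -246.0, 69.3]
tcp_rot: [180.0, -0.0, -177.6]
force: [-0.2, -1.3, -3.4]
finger_gap: 0.124
```

Call:
{"fn": "send_rows", "kwargs": {
  "series": [
    [0, 0, -0.03, 0],
    [0, 0, -0.03, 0],
    [0, 0, -0.06, 0],
    [0, 0, -0.06, 0],
    [0, 0, -0.06, 0]
  ]
}}

```text
clock: 9.4
tcp_pos: [655.0, -246.1, 68.3]
tcp_rot: [180.0, 0.0, -177.6]
force: [-3.5, 1.6, 5.7]
finger_gap: 0.123
```

```bash
python3 look.py c 654 -246 70 50; python3 ov.py pics/ovc.png scene_c.pkl 50 655.6,-245.3,2.7,67,176,162
```

```text
scene 172 272 4.0
top 289 76 4.0
9.5 [ 654.97399382 -246.08058643   68.29853511] [-2.4632968   1.83557561  6.35139402]
```

View pics/ovc.png

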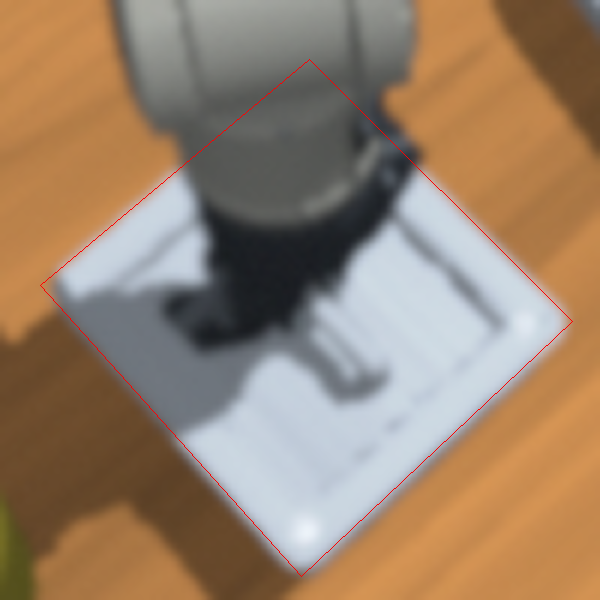

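The lid outline matches the pan rim, and contact came at the expected height (68.3). Seated; I release.

Call:
{"fn": "send_rows", "kwargs": {
  "series": [
    [0, 0, 0, 0],
    [0, 0, 0, 0],
    [0, 0, 0, 0],
    [0, 0, 0, 0],
    [0, 0, 0, 0]
  ],
  "grip": 0.5
}}

```text
clock: 10.0
tcp_pos: [654.9, -246.1, 67.4]
tcp_rot: [-180.0, 0.0, -177.6]
force: [-0.5, -0.2, -0.2]
finger_gap: 0.501
```

Call:
{"fn": "send_rows", "kwargs": {
  "series": [
    [0, 0, 0.5, 0],
    [0, 0, 1, 0],
    [0, 0, 2, 0],
    [0, 0, 3, 0],
    [0, 0, 4, 0],
    [0, 0, 5, 0],
    [0, 0, 5.5, 0],
    [0, 0, 5.5, 0]
  ]
}}

```text
clock: 10.8
tcp_pos: [656.2, -246.8, 236.2]
tcp_rot: [-179.9, 0.3, -177.6]
force: [0.3, -0.4, -0.1]
finger_gap: 0.499
```

Call:
{"fn": "send_rows", "kwargs": {
  "series": [
    [-4.5, 8.2, 0, -1.3],
    [-4.5, 8.2, 0, -2.6],
    [-4.5, 8.2, 0, -2.6],
    [-4.5, 8.2, 0, -2.6],
    [-4.5, 8.2, 0, -2.6],
    [-4.5, 8.2, 0, -2.6],
    [-4.5, 8.2, 0, -2.6]
  ]
}}

```text
clock: 11.5
tcp_pos: [517.0, 4.9, 231.0]
tcp_rot: [179.9, -0.2, 169.8]
force: [-0.4, -1.3, -0.1]
finger_gap: 0.503
```

Call:
{"fn": "send_rows", "kwargs": {
  "series": [
    [-2.4, 7.7, 0, 0],
    [-2.4, 7.7, 0, 0],
    [-2.4, 7.7, 0, 0],
    [-2.4, 7.7, 0, 0],
    [-2.4, 7.7, 0, 0],
    [-2.4, 7.7, 0, 0],
    [-2.4, 7.7, 0, 0],
    [-2.4, 7.7, 0, 0]
  ]
}}

```text
clock: 12.3
tcp_pos: [448.5, 228.9, 231.8]
tcp_rot: [-179.9, -0.0, 169.3]
force: [-0.2, 0.3, 0.0]
finger_gap: 0.497
```

Call:
{"fn": "send_rows", "kwargs": {
  "series": [
    [0, 0, -1, 0],
    [0, 0, -2, 0],
    [0, 0, -3, 0],
    [0, 0, -3.5, 0],
    [0, 0, -3.5, 0],
    [0, 0, -3.5, 0]
  ]
}}

```text
clock: 12.9
tcp_pos: [448.6, 229.6, 127.8]
tcp_rot: [-180.0, 0.0, 169.3]
force: [0.0, 0.7, -0.4]
finger_gap: 0.499
```

```bash
python3 look.py d 448 232 30 50
```

```text
scene 244 142 4.0
top 160 134 4.0
13.0 [448.96165081 230.6341116  128.59838651] [-1.03402771  0.09715848  0.2296453 ]
```

View pics/look_d.png

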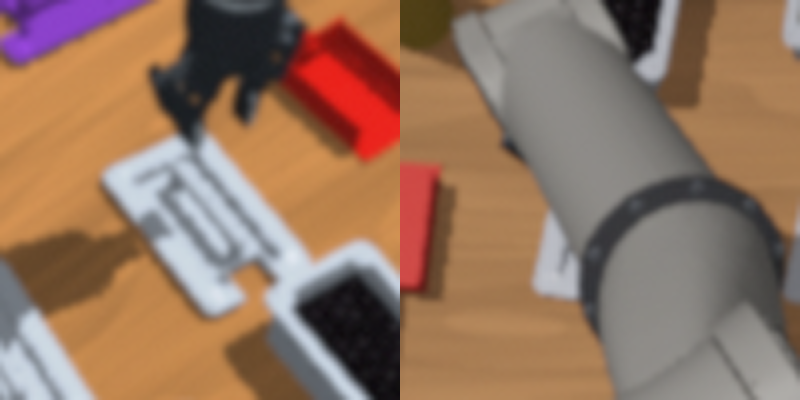

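The crop shows the steel notched lid, with its notch at crop (245,270) facing +x and the gripper above it. The purple ones lie elsewhere. I descend and grip.

Call:
{"fn": "send_rows", "kwargs": {
  "series": [
    [0, 0.04, -1, 0],
    [0, 0.04, -2, 0],
    [0, 0.04, -2.8, 0],
    [0, 0.04, -3.4, 0],
    [0, 0.04, -3.84, 0],
    [0, 0.04, -3.84, 0],
    [0, 0.04, -3.84, 0]
  ]
}}

```text
clock: 13.7
tcp_pos: [448.5, 232.4, 13.0]
tcp_rot: [180.0, 0.0, 169.4]
force: [0.1, 0.0, 0.7]
finger_gap: 0.5
```

Call:
{"fn": "send_rows", "kwargs": {
  "series": [
    [0, 0, 0, 0],
    [0, 0, 0, 0],
    [0, 0, 0, 0],
    [0, 0, 0, 0],
    [0, 0, 0, 0],
    [0, 0, 0, 0],
    [0, 0, 0, 0],
    [0, 0, 0, 0]
  ],
  "grip": 1,
  "grip_force": 60
}}

```text
clock: 14.5
tcp_pos: [448.5, 232.6, 13.4]
tcp_rot: [179.9, 0.1, 169.4]
force: [-1.0, -0.4, 6.4]
finger_gap: 0.129
```

Call:
{"fn": "send_rows", "kwargs": {
  "series": [
    [0, 0, 0.5, 0],
    [0, 0, 1.2, 0],
    [0, 0, 2.2, 0],
    [0, 0, 3.2, 0],
    [0, 0, 4.5, 0],
    [0, 0, 6, 0],
    [0, 0, 6, 0],
    [0, 0, 6, 0]
  ]
}}

```text
clock: 15.3
tcp_pos: [448.0, 232.4, 193.3]
tcp_rot: [179.9, 0.1, 169.4]
force: [0.3, 0.3, -2.1]
finger_gap: 0.126
```

Call:
{"fn": "send_rows", "kwargs": {
  "series": [
    [0.8, -0.8, 0, 0.1],
    [1.8, -1.85, 0, 0.3],
    [2.9, -2.98, 0, 0.56],
    [4, -4.1, 0, 0.56],
    [5, -5.14, 0, 0.56],
    [6, -6.16, 0, 0.56],
    [6.8, -6.98, 0, 0.56],
    [7.37, -7.57, 0, 0.56]
  ]
}}

```text
clock: 16.1
tcp_pos: [668.9, 2.1, 189.5]
tcp_rot: [-179.9, -0.2, 172.1]
force: [0.5, 0.7, -2.4]
finger_gap: 0.126
```

Call:
{"fn": "send_rows", "kwargs": {
  "series": [
    [0, 0, 0, 0],
    [0, 0, 0, 0],
    [0, 0, -1, 0],
    [0, 0, -1.9, 0],
    [0, 0, -1.9, 0],
    [0, 0, -1.9, 0]
  ]
}}

```text
clock: 16.7
tcp_pos: [668.0, 6.3, 134.8]
tcp_rot: [180.0, -0.1, 172.3]
force: [0.5, 0.4, -1.6]
finger_gap: 0.128
```

```bash
python3 look.py e 669 5 100 50; python3 ov.py pics/ove.png scene_e.pkl 50 671.8,6.1,-7.9,135,176,108 671.5,6.1,-7.9,65,176,108
```

```text
scene 244 216 4.0
top 222 70 4.0
16.8 [669.67519564   5.62893637 136.77035382] [-0.21392373  0.53306148 -2.29832344]
```

View pics/ove.png

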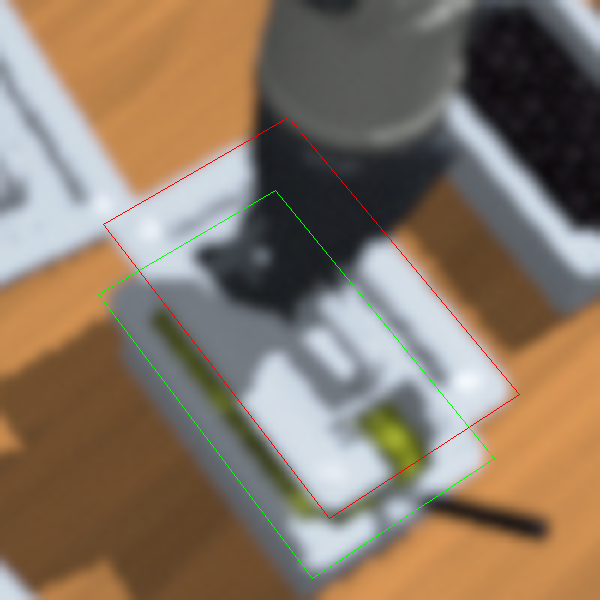

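View pics/look_e.png

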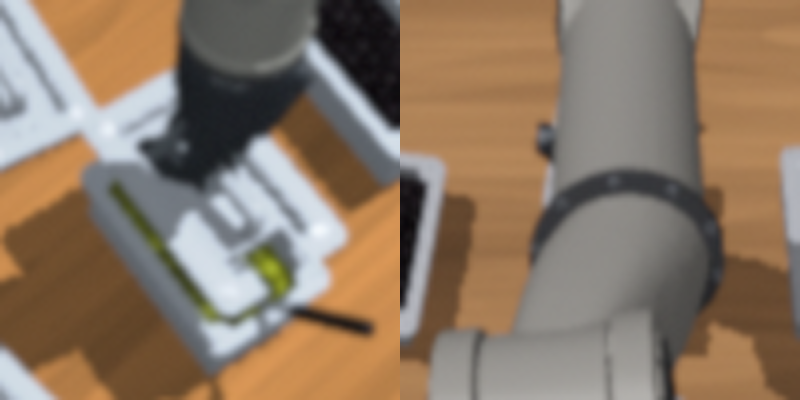

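Notch is on the +x side and surrounds the spoon's line, lid is aligned with the pan outline within about 2 mm. Descending.

Call:
{"fn": "send_rows", "kwargs": {
  "series": [
    [0.02, 0.03, -0.4, 0],
    [0.02, 0.03, -0.8, 0],
    [0.02, 0.03, -1.2, 0],
    [0.02, 0.03, -1.6, 0],
    [0.02, 0.03, -1.9, 0],
    [0.02, 0.03, -1.9, 0],
    [0.02, 0.03, -1.9, 0]
  ]
}}

```text
clock: 17.5
tcp_pos: [669.6, 5.8, 78.1]
tcp_rot: [-180.0, -0.0, 172.2]
force: [-0.1, 0.2, -1.5]
finger_gap: 0.125
```

```bash
python3 look.py f 680 5 75 50; python3 ov.py pics/ovf.png scene_f.pkl 40 671.8,6.1,-7.9,78,176,108 671.5,6.1,-7.9,65,176,108
```

```text
scene 246 222 4.0
top 222 70 4.0
17.6 [670.09029881   5.86931448  78.86813736] [ 0.25480582  0.14934396 -2.63773912]
```

View pics/ovf.png

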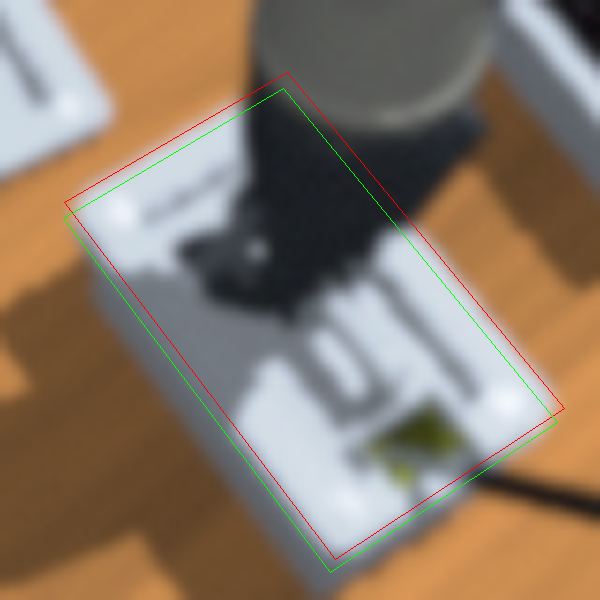

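Aligned, and the shaft passes through the notch at about (460,475). Lowering to contact.

Call:
{"fn": "send_rows", "kwargs": {
  "series": [
    [0, 0, -0.07, 0],
    [0, 0, -0.14, 0],
    [0, 0, -0.21, 0],
    [0, 0, -0.27, 0],
    [0, 0, -0.3, 0],
    [0, 0, -0.32, 0],
    [0, 0, -0.32, 0],
    [0, 0, -0.32, 0]
  ]
}}

```text
clock: 18.4
tcp_pos: [669.6, 5.9, 68.7]
tcp_rot: [180.0, 0.0, 172.2]
force: [-0.2, 0.2, -2.1]
finger_gap: 0.127
```

Call:
{"fn": "send_rows", "kwargs": {
  "series": [
    [0, 0, -0.02, 0],
    [0, 0, -0.04, 0],
    [0, 0, -0.06, 0],
    [0, 0, -0.06, 0],
    [0, 0, -0.06, 0]
  ]
}}

```text
clock: 18.9
tcp_pos: [669.7, 6.0, 68.4]
tcp_rot: [180.0, 0.0, 172.2]
force: [-4.9, -0.1, 8.8]
finger_gap: 0.125
```

Contact at the expected 68.4. Release and go to the small lid.

Call:
{"fn": "send_rows", "kwargs": {
  "series": [
    [0, 0, 0, 0],
    [0, 0, 0, 0],
    [0, 0, 0, 0],
    [0, 0, 0, 0],
    [0, 0, 0, 0]
  ],
  "grip": 0.5
}}

```text
clock: 19.4
tcp_pos: [669.5, 6.0, 66.7]
tcp_rot: [-180.0, -0.0, 172.2]
force: [0.0, 0.6, -0.6]
finger_gap: 0.497
```

Call:
{"fn": "send_rows", "kwargs": {
  "series": [
    [0, 0, 0.5, 0],
    [0, 0, 1, 0],
    [0, 0, 2, 0],
    [0, 0, 3, 0],
    [0, 0, 4, 0],
    [0, 0, 4, 0]
  ]
}}

```text
clock: 20.0
tcp_pos: [672.9, 5.6, 193.8]
tcp_rot: [179.9, 0.6, 172.2]
force: [0.4, -0.6, 0.6]
finger_gap: 0.501
```

Call:
{"fn": "send_rows", "kwargs": {
  "series": [
    [-1.5, 0, 0, -0.5],
    [-3, 0, 0, -1],
    [-4.5, -0.1, 0, -1],
    [-6, -0.2, 0, -1],
    [-7, -0.2, 0, -1],
    [-7.72, -0.2, 0, -1],
    [-7.72, -0.2, 0, -1],
    [-7.72, -0.2, 0, -1]
  ]
}}

```text
clock: 20.8
tcp_pos: [438.6, 0.1, 187.8]
tcp_rot: [179.9, 0.1, 167.2]
force: [1.0, -0.2, 0.3]
finger_gap: 0.499
```

```bash
python3 look.py g 540 0 50 80
```

```text
scene 182 165 2.5
top 193 78 2.5
20.9 [4.39307305e+02 7.10581294e-02 1.87530629e+02] [0.2774747  0.04129967 0.36363134]
```

View pics/look_g.png

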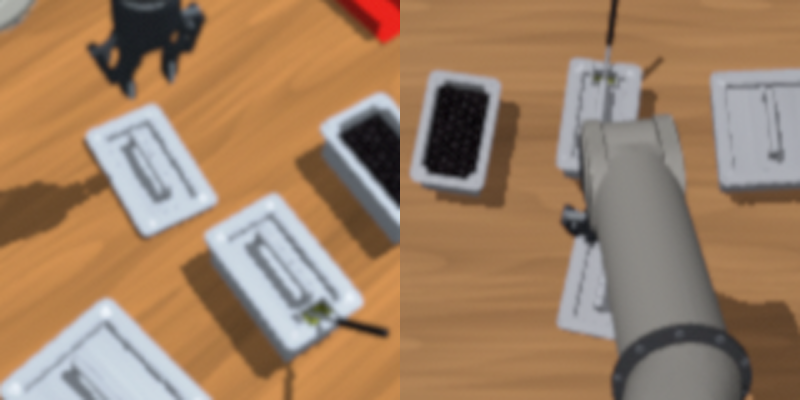

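Both placed lids look flat, with the spoon out through the notch. Under the gripper is the steel un-notched small lid (crop 150,170), not the yellow one.

Call:
{"fn": "send_rows", "kwargs": {
  "series": [
    [-0.03, 0, -1.3, 0],
    [-0.03, 0, -2.6, 0],
    [-0.03, 0, -3.9, 0],
    [-0.03, 0, -4.8, 0],
    [-0.03, 0, -5.4, 0],
    [-0.03, 0, -5.8, 0],
    [-0.03, 0, -5.8, 0],
    [-0.03, 0, -5.8, 0]
  ]
}}

```text
clock: 21.7
tcp_pos: [437.8, -0.1, 13.2]
tcp_rot: [180.0, 0.0, 167.2]
force: [0.3, -0.9, -0.6]
finger_gap: 0.496
```

Call:
{"fn": "send_rows", "kwargs": {
  "series": [
    [0, 0, 0, 0],
    [0, 0, 0, 0],
    [0, 0, 0, 0],
    [0, 0, 0, 0],
    [0, 0, 0, 0],
    [0, 0, 0, 0],
    [0, 0, 0, 0],
    [0, 0, 0, 0]
  ],
  "grip": 1,
  "grip_force": 60
}}

```text
clock: 22.5
tcp_pos: [437.9, 0.1, 13.9]
tcp_rot: [179.9, 0.1, 167.2]
force: [-0.4, -0.9, 5.7]
finger_gap: 0.127
```

Call:
{"fn": "send_rows", "kwargs": {
  "series": [
    [0, 0, 0.5, 0],
    [0, 0, 1.2, 0],
    [0, 0, 2.2, 0],
    [0, 0, 3.2, 0],
    [0, 0, 4, 0],
    [0, 0, 4, 0],
    [0, 0, 4, 0]
  ]
}}

```text
clock: 23.2
tcp_pos: [437.0, 0.3, 133.1]
tcp_rot: [179.9, 0.1, 167.2]
force: [0.4, -0.3, -3.3]
finger_gap: 0.127
```

Call:
{"fn": "send_rows", "kwargs": {
  "series": [
    [0.8, 0.82, 0, 0.2],
    [1.8, 1.84, 0, 0.4],
    [2.8, 2.86, 0, 0.72],
    [3.8, 3.87, 0, 0.72],
    [4.8, 4.89, 0, 0.72],
    [5.8, 5.91, 0, 0.72],
    [6.6, 6.73, 0, 0.72],
    [7.13, 7.27, 0, 0.72]
  ]
}}

```text
clock: 24.0
tcp_pos: [651.0, 220.6, 130.0]
tcp_rot: [-180.0, -0.2, 170.9]
force: [-0.0, 0.3, -2.6]
finger_gap: 0.13
```

Call:
{"fn": "send_rows", "kwargs": {
  "series": [
    [0, 0, 0, 0],
    [0, 0, 0, 0],
    [0, 0, -0.6, 0],
    [0, 0, -1, 0],
    [0, 0, -1, 0],
    [0, 0, -1, 0]
  ]
}}

```text
clock: 24.6
tcp_pos: [650.4, 217.3, 102.5]
tcp_rot: [-180.0, -0.1, 170.8]
force: [-0.6, 0.6, -2.5]
finger_gap: 0.128
```

```bash
python3 look.py i 652 218 80 50; python3 ov.py pics/ovi.png scene_i.pkl 45 654,219.6,-9.2,102,176,108 654,219.6,-9.2,65,176,108
```

```text
scene 288 174 4.0
top 164 77 4.0
24.7 [651.27956104 217.91111637 103.57204271] [-0.2877358  -0.29084777 -2.10824857]
```

View pics/ovi.png

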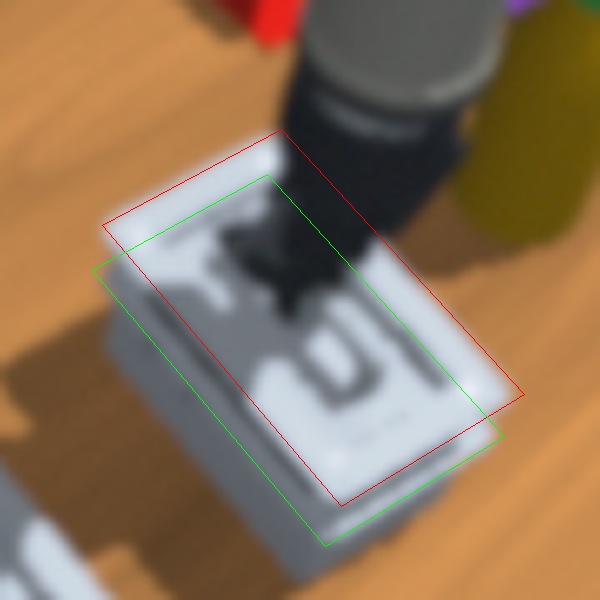

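Aligned to within about 2 mm. Lowering (seat expected near 69) with a +0.7 mm x correction.

Call:
{"fn": "send_rows", "kwargs": {
  "series": [
    [0.03, 0.02, -0.2, 0],
    [0.03, 0.02, -0.5, 0],
    [0.03, 0.02, -0.8, 0],
    [0.03, 0.02, -1, 0],
    [0.03, 0.02, -1.08, 0],
    [0.03, 0.02, -1.11, 0],
    [0.03, 0.02, -1.11, 0],
    [0.03, 0.02, -1.11, 0]
  ]
}}

```text
clock: 25.5
tcp_pos: [652.1, 218.7, 69.9]
tcp_rot: [180.0, 0.0, 170.8]
force: [-0.4, 0.4, -3.3]
finger_gap: 0.124
```

Call:
{"fn": "send_rows", "kwargs": {
  "series": [
    [0, 0, -0.02, 0],
    [0, 0, -0.04, 0],
    [0, 0, -0.06, 0],
    [0, 0, -0.06, 0],
    [0, 0, -0.06, 0]
  ]
}}

```text
clock: 26.0
tcp_pos: [652.1, 218.8, 69.1]
tcp_rot: [180.0, 0.0, 170.8]
force: [-3.1, -0.2, 5.9]
finger_gap: 0.126
```

Call:
{"fn": "send_rows", "kwargs": {
  "series": [
    [0, 0, 0, 0],
    [0, 0, 0, 0],
    [0, 0, 0, 0],
    [0, 0, 0, 0],
    [0, 0, 0, 0]
  ],
  "grip": 0.5
}}

```text
clock: 26.5
tcp_pos: [651.9, 218.7, 67.7]
tcp_rot: [-180.0, -0.0, 170.8]
force: [0.5, 0.5, 0.3]
finger_gap: 0.496
```

Call:
{"fn": "send_rows", "kwargs": {
  "series": [
    [0, 0, 0.5, 0],
    [0, 0, 1, 0],
    [0, 0, 2, 0],
    [0, 0, 3, 0],
    [0, 0, 4, 0],
    [0, 0, 5, 0],
    [0, 0, 6, 0],
    [0, 0, 6, 0]
  ]
}}

```text
clock: 27.3
tcp_pos: [654.7, 219.1, 255.0]
tcp_rot: [179.7, 0.5, 170.8]
force: [1.0, -0.1, 0.3]
finger_gap: 0.497
```

Call:
{"fn": "send_rows", "kwargs": {
  "series": [
    [-1.5, 0, 0, 0],
    [-3, 0, 0, 0],
    [-4.5, 0, 0, 0],
    [-6, 1, 0, 0],
    [-6, 2.5, 0, 0],
    [-6, 4, 0, 0],
    [-6, 5, 0, 0],
    [-6, 5, 0, 0]
  ]
}}

```text
clock: 28.1
tcp_pos: [470.0, 374.3, 248.3]
tcp_rot: [179.8, -0.0, 171.2]
force: [0.0, -0.4, -0.2]
finger_gap: 0.501
```

Call:
{"fn": "send_rows", "kwargs": {
  "series": [
    [-1, 1, 0, 0],
    [-2, 2, 0, 0],
    [-3, 3, 0, 0],
    [-4, 4, 0, 0],
    [-4, 4, 0, 0],
    [-4, 4, 0, 0]
  ]
}}

```text
clock: 28.7
tcp_pos: [351.4, 488.7, 248.3]
tcp_rot: [180.0, 0.0, 170.9]
force: [0.9, 0.0, -0.5]
finger_gap: 0.5
```

```bash
python3 - <<'E'
from rig import env, viewer, finder
from fit import *
o={n:pickle.load(open(f"{n}0.pkl","rb")) for n in ("top","scene")}
c={n:viewer.camera(n) for n in ("top","scene")}
for n in c:
    pickle.dump(c[n],open(f"{n}_z.pkl","wb")); cv2.imwrite(f"pics/{n}_z.png",cv2.resize(c[n]["pixels"],(800,600),interpolation=cv2.INTER_CUBIC))
    for k in ("jar_mid","oil_bottle_mid","scoop_mid"):
        print(n,k,np.round(finder.boxes_of(k,n)[0]["bbox"]))
for n,x,y,z,W,H,k in T[3:]:
    print(n,[fit([c[m]],x,y,67,W,H,"lid") for m in c])
print(env.observe()["tcp_pos"])
E
```

```text
top jar_mid [395. 131.  36.  34.]
top oil_bottle_mid [162. 130.  26.  29.]
top scoop_mid [158. 189.  23.  33.]
scene jar_mid [158. 364.  45.  41.]
scene oil_bottle_mid [379. 187.  25.  50.]
scene scoop_mid [328. 159.  45.  46.]
pan_small [array([649.1, 216.3,  -9.1,  78.4]), array([654.4, 219.7,  -9.1,  98.9])]
pan_spoon [array([667.2,   3.5,  -7.8,  75.6]), array([672.4,   6.7,  -7.8, 102.3])]
pan_large [array([ 651.6, -248. ,    2.3,   73.5]), array([ 656.7, -245.2,    2.5,  119.6])]
[352.58258744 488.03798186 247.89332039]
```

View pics/scene_z.png

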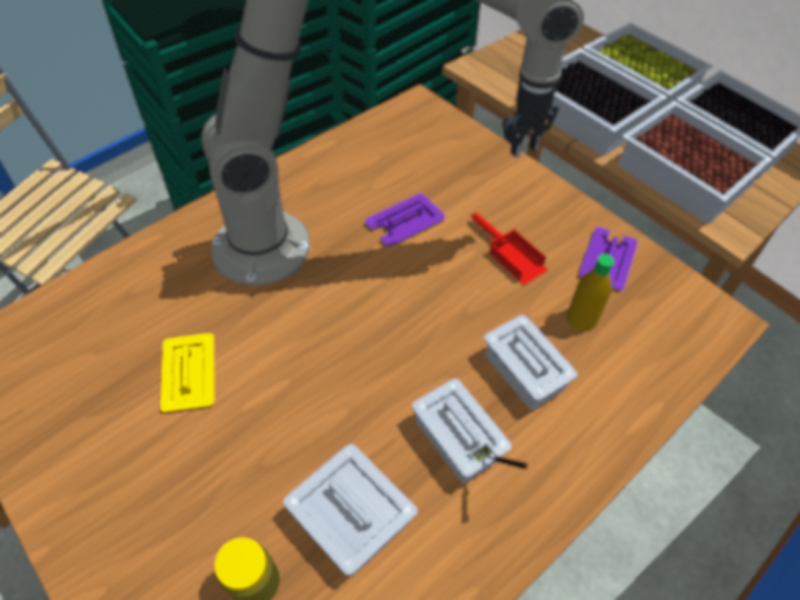

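View pics/top_z.png

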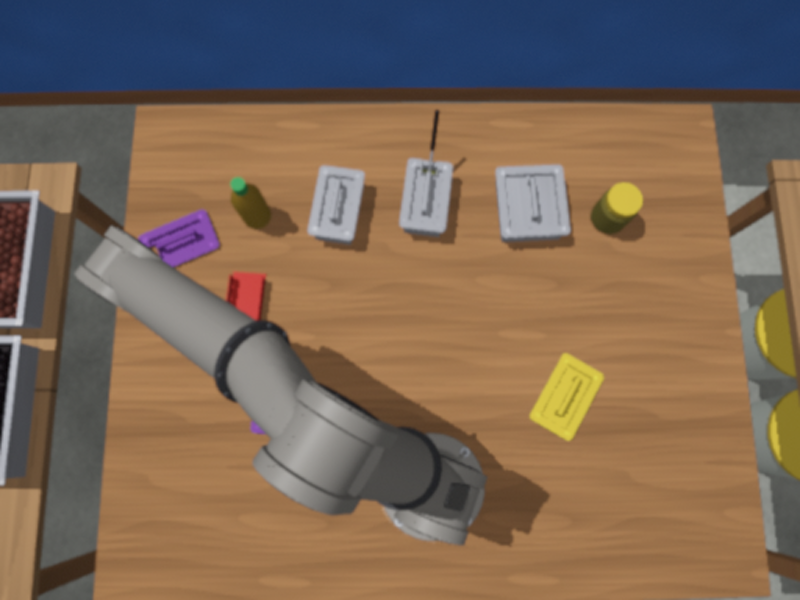

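All three lids lie on their pans: large at scene pixel (350,510), notched (462,428) with the spoon coming out of its notch at (490,458), and small (530,360). Each lid matches its pan's pose to about 1 mm, and the jar, bottle and scoop look unmoved.

```bash
python3 -c "
from rig import env
print(env.finish_job())"
```

```text
the job is handed in; nothing more can be done
None
```

All three steel lids are on their pans, and the job is handed in at about 29 s of the 96 s allowed. I placed the large lid first, then the notched lid on the spoon pan, then the plain small lid.

- **Seating:** each lid was lowered until it touched, at the height expected for a seated lid, with wrist readings under 10 N, and then released.
- **Alignment:** in the final pictures each lid outline matches its pan's starting pose to about 1 mm and 0.3°. The spoon's shaft comes out through the notch.
- **Bystanders:** the jar, bottle and scoop look unmoved in the scene camera, to within 2 pixels. The arm hides part of the scoop in the top view, so that box is smaller than before.
- **Disagreement:** the two cameras differ from each other by a steady 4–5 mm in x and 3 mm in y. I used their mean for the grasps and the difference between lid and pan for the placements.

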